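Log the packed tins and lock the counter

TASK

On the tally counter, log the tins that stand inside the wooden packing frame: press the counter's lever fully down and let it come all the way back up once for each tin in the frame (jars and anything outside the frame are not counted). Then lock the counter: swing the padlock's open shackle home over its hole and press it down until it clicks and stays down, leaving the tins and jars where they stand.

Things in the scene. Friction and masses are not known exactly. Their poses are not given: they have to be found in the camera images.
- counter: Tally counter screwed to the table: dark steel base plate 200 x 240 x 8 mm with grey box housing, lever, brass padlock. Origin: on the table; z up; -x is the lever's side, towards the robot. In its frame (mm) the plate spans x -115 to 85, y -120 to 120; the housing x -32 to 72, y 25 to 85, 140 high, 150 with the covered dial on top. A tongue from the housing (x -16 to -4, z 73 to 81) ends between the shackle's legs at y -72.
- lever (a joint): Lever of the counter, hinged on a level axis (the counter's y) at x 20, z 85 mm of the counter's frame. 0 = at rest, up, held by a spring; 0.66 rad = fully down, at its stop. Pressing its pad takes about 2 to 5 N. Only a full stroke counts one: down to the stop, then back up to within 0.1 rad of rest, before the next.
- lever_pad (a point): Centre of the top face of the lever's black pad (40 mm along x, 56 mm along y, 12 mm thick), in front of the housing. In the counter's frame (mm) at rest: x -101, y 55, z 133, the face tipped 0.33 rad towards the housing; fully down: x -105, y 55, z 49, the face tipped 0.33 rad towards the robot.
- dial (a joint): The pointer of the dial on the housing (behind a clear disc), clockwise from above. 0 at the start (nothing logged), plus 0.524 rad (one of twelve marks) for every full stroke.
- padlock_hole (a point): Mouth of the hole for the shackle's short leg, in the top face of the padlock's body (brass block 84 x 34 x 62 mm, standing on the base plate, top at z 70 mm). In the counter's frame: x -32, y -65, z 70 mm. The shackle turns about its long leg, at x 12, y -65 mm.
- shackle_turn (a joint): Turn of the padlock's shackle (round steel bar 10 mm thick, legs 44 mm apart) about its long leg. 0 = home, against a stop, short leg over its hole; positive = swung out to the counter's -y side by that angle (rad). It stays where it is left; swinging it takes about 1 N.
- shackle (a joint): How far (m) the shackle is pressed down into the padlock. 0 = open, sprung up; it clicks at about 0.0155, goes to 0.018 at most, and once clicked stays down at about 0.013. Pressing takes up to about 10 N; if not clicked it springs back up.
- shackle_top (a point): Highest point of the shackle's arch, midway between its legs (22 mm from the long leg), on its upper side. Open it is at z 120 mm above the table; the straight part of the arch is 16 mm long. The open short leg reaches down from the arch to z 73 mm.
- frame: Wooden packing frame lying on the table, an open rim without floor, 128 mm (its x) by 316 mm (its y), 22 mm high, bars 12 mm thick. Origin: its centre, on the table. Three things stand inside it in a row along its y, two more stand outside it, beyond its far (+x) side, about 150 mm from its centre.
- tin_1: Gold-coloured food tin, 74 mm across, 75 mm high, flat lid with a pull ring. Origin: centre of its underside. Inside the frame or outside it.
- tin_2: A tin like tin_1.
- tin_3: A tin like tin_1.
- jar_1: Glass jar with a label and a screw cap, 70 mm across, 120 mm high. Origin: centre of its underside. Not a tin: never counted.
- jar_2: A jar like jar_1.
There are look-alikes about, which are no part of the job. Leave any purple look-alike of the tin_1 alone.

How it is judged:
By the outcome, as a careful person would: the job done as asked, in the order asked, and still so for the second after the job is handed in, with the robot touching nothing.
It also fails if it takes over 48 s, if anything falls off the work surface, if the arm or the gripper's body presses on something with over 40 N, if the wrist force passes 120 N, or if a joint passes its speed limit or range.

ROBOT

A 7-joint arm with a two-finger parallel gripper is mounted at the origin on the work surface. World frame = base frame: x ahead of the robot, y to its left, z up, the work surface at z = 0. Lengths are in m, angles in rad, forces in N, time in s.
With the tool pointing down it reaches from about 0.425 to 0.925 m from the base axis. Payload 6.8 kg.
Tool frame: the origin (TCP) lies at the very end of the fingers, on their centre line; the grasp point (between the pads) lies 19 mm behind it (bot.grasp_offset is the distance from the TCP to the grasp point, in m); z points along the fingers, y is the direction in which the jaws open and shut (so a half turn about z gives the same grasp; the last joint's range is limited). The gripper opens to 85 mm and grips with 20 to 120 N. Pads are 22 mm wide; open, the fingers measure 114 mm over their backs; the gripper's body (76 mm by 85 mm) begins 54 mm behind the grasp point. The pads swing forward as they close: fully open they stand 13 mm farther back than shut.
Start: joints at [-1.422, 0.477, 0.022, 1.555, -0.011, 1.109, -0.083], TCP at [0.171, 0.653, 0.231] pointing down, gripper open.
Joint ranges: [-2.96, 2.96], [-0.34, 2.1], [-1.41, 1.46], [0.24, 2.44], [-1.37, 4.51], [0.17, 1.92], [-2.96, 2.96]. Speed limits (rad/s): [2.39, 2.39, 3.14, 3.14, 3.14, 3.14, 3.14].

INTERFACE

Orientations are given as a unit quaternion [w, x, y, z].
In Python, from station import monitor, cams, bot, finder gives the robot as it stands.
- The arm moves only by the tool jog_arm, never from a script. Its argument "plan" is a list of rows, each an object of numbers: "x", "y", "z": the shift along the tool's x, y, z as a fraction of full scale; "wx", "wy", "wz": the turn, a rotation vector about the tool's x, y, z as a fraction of full scale. A call has 1 to 12 rows; each row is the pose to reach, as a shift and turn from the pose measured when the call began, along the tool's axes at that moment, turning the shorter way round; what a row does not reach only later rows make up. Full scale, the value 1, is 20 cm for a shift and 180 degrees for a turn. A row lasts 1/12 s, in which the tool goes at most 41.7 mm and 7.16 degrees, less where a joint would pass 70% of its speed; a pose out of reach is approached as far as the arm can. A call with a number of a shift or a turn outside -1 to 1 is refused whole. A call with a gripper value outside its range is refused whole. "hand" is the opening, from -1 (shut) to 1 (fully open), set as the call begins (left out, the last holds). The fingers move at their own pace and stop on an object; "grip_force" is the grip in N (left out, the last holds). Time passes only in rows, so rows that repeat a pose let the fingers close. It gives the time, the measured TCP pose, the force and the opening at its end, in the units of the state.
- monitor.get_obs(): the state, without advancing time (a new reading comes with each control period).
- cams.read_camera(name): name is "scene" or "top"; returns the picture (400x640x3 uint8, red, green, blue); there is no depth.
- cams.get_calibration(name): a dict with "fx", "fy", "cx", "cy" (pixels), "extrinsics" (4x4, takes a point from world to camera coordinates). Camera axes: x right, y down, z forward; pixel columns grow to the right and rows downward; lengths in m; the calibration is good to about 2 mm. A picture is of the moment at which its call begins. get_calibration takes no time and is no camera call.
- bot.hand_in(): hands the job in, once; it reports no verdict.
Trained networks look in the newest picture that a camera, given by its name, has taken for a name from the list of things; names that differ only in an ending like _2 or _b are one class to them, and where a whole thing is asked for, a point or a joint stands for the part that bears it (a point fixed in the world has none). Each returns a list of dicts, best first, with "confidence" (0 to 1); they miss things now and then, are a little off and sometimes report something else, mostly with a low value. They report only what shows in the picture. A call takes as long as a camera call. They do not tell look-alikes from the thing itself.
- finder.find_in(camera, target): "bbox" ([left, top, width, height] in pixels, round what is visible of it).
- finder.place_of(camera, target): "location" ([column, row] in pixels: a listed point, or the origin of a listed thing).
The state is a dict: "t": time; "q": joint angles; "joint_vel": joint speeds; "joint_torque": joint torques, N m; "eef_pos": TCP position; "tool_rot": TCP orientation; "contact_force": force on the tool from outside, world axes, zero at the start; "torque": the same for the moment, N m; "gripper_width": opening from 0.0 (shut) to 1.0 (fully open).
Only numpy, scipy, OpenCV 4.12 (cv2) and the standard library are available. Lean on these libraries where they do the work, as an engineer would, in place of code of your own. Each camera call takes 0.05 s, during which the arm holds its last target. There are 200 camera calls.

## Working session

There is one attempt and no reset: what is moved stays moved. The work goes in short steps, Python scripts to look and compute and a tool call to move; the robot and the scene stay as the last step left them, time stands still between calls to the robot, and variables do not carry over. Pictures are saved under pics/ and viewed, about 8 in all and at most 12, crops included, and the job is handed in when it is done.

Besides the shell and the picture viewer there is one more tool, called after "Call:" in YAML: its name, and indented under it one key for each argument. jog_arm: Moves the arm, as the interface text tells. Shift numbers are shares of 20 cm and turn numbers shares of 180 degrees, none past 1 either way. Its arguments: {"type":"object","properties":{"plan":{"type":"array","items":{"type":"object","properties":{"x":{"type":"number","minimum":-1,"maximum":1},"y":{"type":"number","minimum":-1,"maximum":1},"z":{"type":"number","minimum":-1,"maximum":1},"wx":{"type":"number","minimum":-1,"maximum":1},"wy":{"type":"number","minimum":-1,"maximum":1},"wz":{"type":"number","minimum":-1,"maximum":1}}}},"hand":{"type":"number"},"grip_force":{"type":"number"}},"required":["plan"]}

```bash
mkdir -p pics; ls; python3 - <<'E'
from station import monitor, cams, bot, finder
import cv2,numpy as np
o=monitor.get_obs();print({k:np.round(v,3).tolist() for k,v in o.items()})
for c in("scene","top"):
    im=cams.read_camera(c);cv2.imwrite(f"pics/{c}0.png",im[...,::-1])
    k=cams.get_calibration(c);print(c,{a:np.round(b,3).tolist() for a,b in k.items()})
    for t in("counter","lever_pad","padlock_hole","shackle_top","frame","tin_1","jar_1"):
        print(t,[(np.round(d["location"]).tolist(),round(d["confidence"],2)) for d in finder.place_of(c,t)][:6])
E
```

```text
pics
{'t': 0.0, 'q': [-1.422, 0.478, 0.022, 1.556, -0.012, 1.109, -0.083], 'joint_vel': [0.001, -0.0, 0.0, -0.001, -0.0, 0.001, 0.001], 'joint_torque': [-0.0, -59.646, 1.608, -28.119, 0.012, 0.01, -0.0], 'eef_pos': [0.171, 0.652, 0.23], 'tool_rot': [-0.0, 0.128, 0.992, -0.001], 'contact_force': [-0.214, -1.041, 0.037], 'torque': [0.06, 0.034, 0.022], 'gripper_width': 1.002}
scene {'fx': 370.287, 'fy': 370.287, 'cx': 314.466, 'cy': 192.723, 'extrinsics': [[0.229, 0.973, -0.011, -0.144], [0.738, -0.181, -0.65, -0.352], [-0.635, 0.141, -0.76, 1.308], [0.0, 0.0, 0.0, 1.0]]}
counter [([372.0, 180.0], 0.96)]
lever_pad []
padlock_hole [([350.0, 155.0], 0.77)]
shackle_top [([345.0, 145.0], 0.46)]
frame [([223.0, 230.0], 0.91), ([350.0, 156.0], 0.45)]
tin_1 [([264.0, 272.0], 0.92), ([206.0, 283.0], 0.9), ([212.0, 186.0], 0.78), ([266.0, 174.0], 0.58), ([227.0, 230.0], 0.57)]
jar_1 [([184.0, 242.0], 0.94), ([263.0, 224.0], 0.72)]
top {'fx': 397.363, 'fy': 397.363, 'cx': 318.102, 'cy': 196.484, 'extrinsics': [[0.003, -1.0, 0.018, 0.006], [-0.995, -0.005, -0.099, 0.565], [0.099, -0.018, -0.995, 1.011], [0.0, 0.0, 0.0, 1.0]]}
counter [([248.0, 228.0], 0.77)]
lever_pad [([206.0, 267.0], 0.62)]
padlock_hole [([267.0, 248.0], 0.75)]
shackle_top [([270.0, 237.0], 0.46)]
frame []
tin_1 [([417.0, 156.0], 0.96), ([365.0, 155.0], 0.91), ([397.0, 201.0], 0.82), ([352.0, 260.0], 0.74), ([403.0, 259.0], 0.69)]
jar_1 [([436.0, 200.0], 0.88), ([365.0, 202.0], 0.72)]
```

```bash
python3 - <<'E'
import cv2,numpy as np
t=cv2.imread("pics/top0.png")[100:330,150:500];cv2.imwrite("pics/top0c.png",cv2.resize(t,None,fx=2.28,fy=2.28,interpolation=2))
s=cv2.imread("pics/scene0.png")[80:330,150:480];cv2.imwrite("pics/scene0c.png",cv2.resize(s,None,fx=2.4,fy=2.4,interpolation=2))
E
```

```text
(no output)
```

View pics/top0c.png

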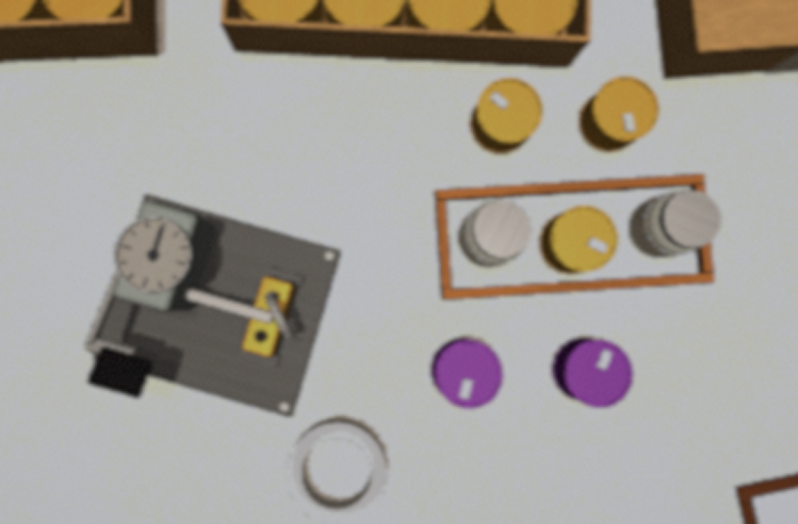

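View pics/scene0c.png

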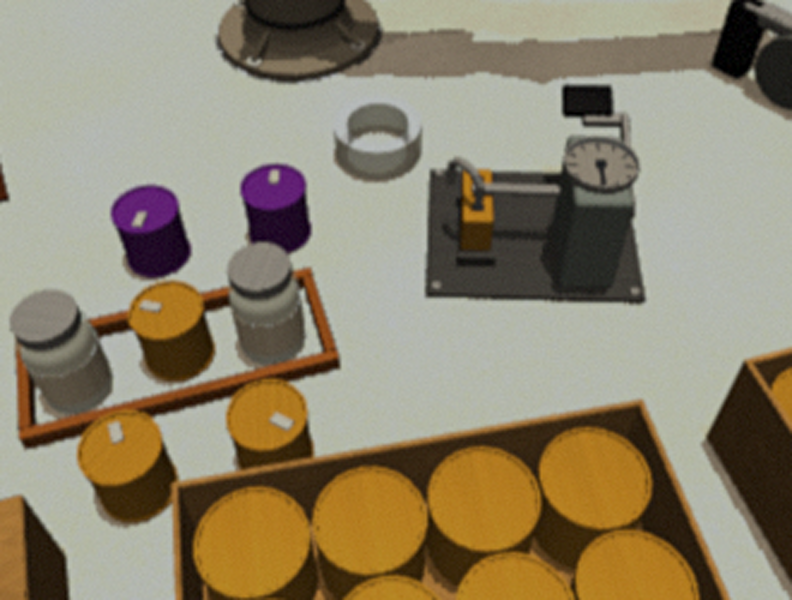

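The top view (2.28x crop from column 150, row 100) shows jar, gold tin, jar inside the frame, with the tin at crop (582,240), so **one tin** to log. These could be mistaken for it:
- two gold tins outside the frame at (510,112) and (625,110)
- two purple look-alikes at (468,372) and (595,372)
- tins in crates at the far edge

The counter has its pad at (120,372), its hole at (262,337), and its shackle swung out towards (297,330). Next I'll fit the counter's pose.

```bash
cat > h.py <<'E'
import numpy as np,cv2
from station import monitor, cams, bot, finder
def proj(c,P):
    k=cams.get_calibration(c);E=np.array(k["extrinsics"]);p=np.atleast_2d(P)@E[:3,:3].T+E[:3,3]
    return np.c_[k["fx"]*p[:,0]/p[:,2]+k["cx"],k["fy"]*p[:,1]/p[:,2]+k["cy"]]
def Rz(a): return np.array([[np.cos(a),-np.sin(a),0],[np.sin(a),np.cos(a),0],[0,0,1]])
def W(pose,P): return np.atleast_2d(P)/1000.@Rz(pose[2]).T+[pose[0],pose[1],0]
def shk(a,z=120): # short end, mid of the arch, long leg
    d=np.array([-np.cos(a),-np.sin(a)]);
    return np.array([[12,-65,z-5],[12+22*d[0],-65+22*d[1],z],[12+44*d[0],-65+44*d[1],73]])
E
python3 - <<'E'
from h import *
from scipy.optimize import least_squares
top=[((85,120,8),(146,195)),((85,-120,8),(340,250)),((-115,-120,8),(292,415)),((-32,-65,70),(261,337)),((-101,55,133),(121,372)),((20,55,150),(153,254))]
sc=[((85,120,8),(643,300)),((85,-120,8),(430,295)),((-115,-120,8),(432,170)),((-101,55,133),(587,100)),((20,55,150),(601,163))]
f=lambda p:np.r_[(proj("top",W(p,[a for a,_ in top]))-(np.array([b for _,b in top])/2.28+[150,100])).ravel(),(proj("scene",W(p,[a for a,_ in sc]))-(np.array([b for _,b in sc])/2.4+[150,80])).ravel()]
r=least_squares(f,[.5,.2,-.2],loss="soft_l1");p=r.x;print(p.round(4));print(r.fun.reshape(-1,2).round(1).tolist())
np.save("pose.npy",p)
print("pad",W(p,[[-101,55,133],[-105,55,49]]).round(3).tolist(),"hole",W(p,[[-32,-65,70],[12,-65,120]]).round(3).tolist())
for c,o,s in(("top",(225,190),10),("scene",(310,130),10)):
    im=cv2.imread(f"pics/{c}0.png")[o[1]:o[1]+60,o[0]:o[0]+80]
    im=cv2.resize(im,None,fx=s,fy=s,interpolation=2)
    for a,col in((.3,(255,0,0)),(.7,(0,255,0)),(1.1,(0,0,255)),(1.5,(255,0,255))):
        q=((proj(c,W(p,shk(a)))-o+.5)*s).astype(int);cv2.polylines(im,[q],False,col,2)
    cv2.imwrite(f"pics/sh_{c}.png",im)
a=[cv2.imread(f"pics/sh_{c}.png") for c in("top","scene")]
cv2.imwrite("pics/sh.png",cv2.resize(np.vstack(a),(400,600)) if 0 else cv2.resize(np.hstack(a),(800,300)))
E
```

```text
[ 0.4834  0.1944 -0.2762]
[[-0.9, -1.1], [0.7, -0.3], [0.3, 1.0], [0.0, -0.8], [-0.5, -0.8], [-0.5, -0.0], [1.2, 0.1], [-2.4, -0.4], [-1.7, -0.6], [-0.1, -0.8], [-0.1, -1.0]]
pad [[0.401, 0.275, 0.133], [0.397, 0.276, 0.049]] hole [[0.435, 0.141, 0.07], [0.477, 0.129, 0.12]]
```

View pics/sh.png

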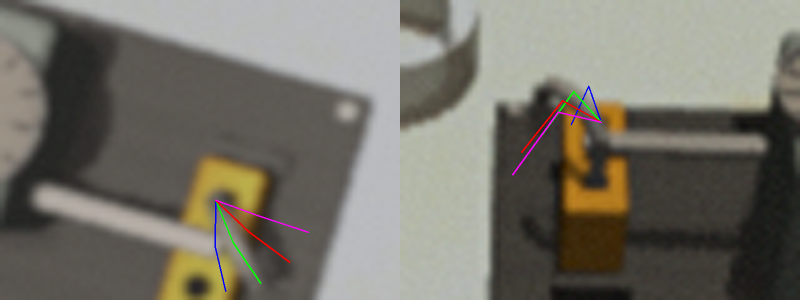

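```bash
cat >> h.py <<'E'
from scipy.spatial.transform import Rotation as Rn
def to(*pts):
    o=monitor.get_obs();R=Rn.from_quat(np.roll(o["tool_rot"],-1));p=np.load("pose.npy")
    e=o["eef_pos"];c=Rz(p[2]).T@(e-[p[0],p[1],0])*1000
    print("t",round(o["t"],2),"in counter mm",c.round(1),"F",np.round(o["contact_force"],1),"w",round(o["gripper_width"],2))
    T=Rz(p[2])@np.diag([-1,1,-1.])
    print("turn",(( R.inv()*Rn.from_matrix(T)).as_rotvec()/np.pi).round(3))
    for q in pts: print(q,(R.inv().apply(W(p,[q])[0]-e)/.2).round(3))
E
python3 -c "
from h import *
to((-101,55,190),(-101,55,145))"
```

```text
t 0.8 in counter mm [-425.2  356.   231.3] F [-0.5 -0.3  0.1] w 1.0
turn [0.    0.    0.006]
(-101, 55, 190) [-1.591 -1.536  0.207]
(-101, 55, 145) [-1.591 -1.536  0.432]
```

Call:
jog_arm:
  plan:
    - {"x": -0.2, "y": -0.2, "z": 0.03, "wz": 0.006}
    - {"x": -0.4, "y": -0.4, "z": 0.05, "wz": 0.006}
    - {"x": -0.6, "y": -0.6, "z": 0.08, "wz": 0.006}
    - {"x": -0.8, "y": -0.8, "z": 0.1, "wz": 0.006}
    - {"x": -0.9, "y": -0.9, "z": 0.1, "wz": 0.006}
    - {"x": -0.9, "y": -0.9, "z": 0.1, "wz": 0.006}
    - {"x": -0.9, "y": -0.9, "z": 0.1, "wz": 0.006}
    - {"x": -0.9, "y": -0.9, "z": 0.1, "wz": 0.006}
  hand: -1

```text
invalid input at $.plan[0]: expected keys x, y, z, wx, wy, wz
```

```bash
python3 -c "
from h import *
to((-101,55,190),(-101,55,145))"
```

```text
t 0.8 in counter mm [-425.2  356.   231.3] F [-0.5 -0.3  0.1] w 1.0
turn [0.    0.    0.006]
(-101, 55, 190) [-1.591 -1.536  0.207]
(-101, 55, 145) [-1.591 -1.536  0.432]
```

Call:
jog_arm:
  plan:
    - {"x": -0.13, "y": -0.13, "z": 0.03, "wx": 0, "wy": 0, "wz": 0.006}
    - {"x": -0.27, "y": -0.26, "z": 0.05, "wx": 0, "wy": 0, "wz": 0.006}
    - {"x": -0.4, "y": -0.39, "z": 0.08, "wx": 0, "wy": 0, "wz": 0.006}
    - {"x": -0.53, "y": -0.52, "z": 0.1, "wx": 0, "wy": 0, "wz": 0.006}
    - {"x": -0.67, "y": -0.65, "z": 0.1, "wx": 0, "wy": 0, "wz": 0.006}
    - {"x": -0.8, "y": -0.78, "z": 0.1, "wx": 0, "wy": 0, "wz": 0.006}
    - {"x": -0.93, "y": -0.9, "z": 0.1, "wx": 0, "wy": 0, "wz": 0.006}
    - {"x": -0.93, "y": -0.9, "z": 0.1, "wx": 0, "wy": 0, "wz": 0.006}
  hand: -1

```text
t: 1.47
eef_pos: [0.3106, 0.4245, 0.2114]
tool_rot: [0.001, 0.142, 0.99, -0.001]
contact_force: [0.8, 0.0, -1.1]
gripper_width: 0.005
```

```bash
python3 -c "
from h import *
to((-101,55,190),(-101,55,145))"
```

```text
t 1.47 in counter mm [-229.   174.3  211.4] F [ 0.8  0.  -1.1] w 0.0
turn [-0.001  0.001 -0.003]
(-101, 55, 190) [-0.645 -0.59   0.11 ]
(-101, 55, 145) [-0.645 -0.59   0.335]
```

Call:
jog_arm:
  plan:
    - {"x": -0.13, "y": -0.12, "z": 0.02, "wx": 0, "wy": 0, "wz": 0}
    - {"x": -0.26, "y": -0.24, "z": 0.04, "wx": 0, "wy": 0, "wz": 0}
    - {"x": -0.39, "y": -0.36, "z": 0.06, "wx": 0, "wy": 0, "wz": 0}
    - {"x": -0.52, "y": -0.48, "z": 0.08, "wx": 0, "wy": 0, "wz": 0}
    - {"x": -0.645, "y": -0.59, "z": 0.11, "wx": 0, "wy": 0, "wz": 0}
    - {"x": -0.645, "y": -0.59, "z": 0.11, "wx": 0, "wy": 0, "wz": 0}
    - {"x": -0.645, "y": -0.59, "z": 0.11, "wx": 0, "wy": 0, "wz": 0}

```text
t: 2.05
eef_pos: [0.4022, 0.2733, 0.1901]
tool_rot: [0.001, 0.144, 0.99, -0.002]
contact_force: [-0.3, -0.2, 0.0]
gripper_width: -0.003
```

```bash
python3 -c "
from h import *
to((-101,55,160),(-103,55,100),(-103,55,60),(-103,55,55))
for c,o in(('top',(170,200)),('scene',(340,60))):
    im=cams.read_camera(c)[...,::-1].copy()
    cv2.imwrite('pics/a_%s.png'%c,cv2.resize(im[o[1]:o[1]+100,o[0]:o[0]+130],None,fx=3,fy=3,interpolation=2))
cv2.imwrite('pics/a.png',np.hstack([cv2.imread('pics/a_%s.png'%c) for c in('top','scene')]))"
```

```text
t 2.05 in counter mm [-99.7  53.8 190.1] F [-0.3 -0.2  0. ] w -0.0
turn [-0.001  0.001 -0.004]
(-101, 55, 160) [0.007 0.007 0.15 ]
(-103, 55, 100) [0.018 0.007 0.45 ]
(-103, 55, 60) [0.019 0.008 0.65 ]
(-103, 55, 55) [0.019 0.008 0.675]
```

View pics/a.png

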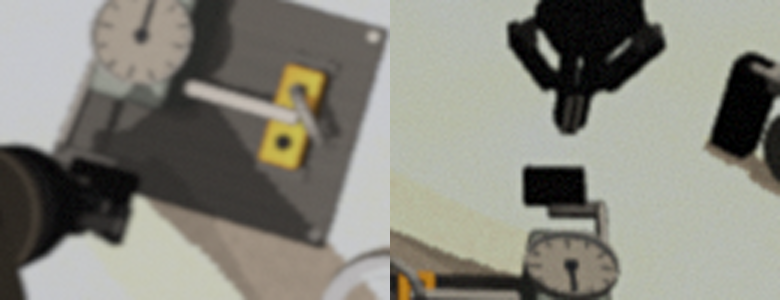

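The fingers are shut and above the pad: tips at about (570,130) and the pad at (555,187) in the right half. Pressing starts now.

Call:
jog_arm:
  plan:
    - {"x": 0.01, "y": 0.007, "z": 0.1, "wx": 0, "wy": 0, "wz": 0}
    - {"x": 0.01, "y": 0.007, "z": 0.2, "wx": 0, "wy": 0, "wz": 0}
    - {"x": 0.02, "y": 0.007, "z": 0.28, "wx": 0, "wy": 0, "wz": 0}
    - {"x": 0.02, "y": 0.007, "z": 0.36, "wx": 0, "wy": 0, "wz": 0}
    - {"x": 0.02, "y": 0.007, "z": 0.44, "wx": 0, "wy": 0, "wz": 0}
    - {"x": 0.02, "y": 0.007, "z": 0.5, "wx": 0, "wy": 0, "wz": 0}
    - {"x": 0.02, "y": 0.007, "z": 0.56, "wx": 0, "wy": 0, "wz": 0}
    - {"x": 0.02, "y": 0.007, "z": 0.62, "wx": 0, "wy": 0, "wz": 0}
    - {"x": 0.02, "y": 0.007, "z": 0.62, "wx": 0, "wy": 0, "wz": 0}
    - {"x": 0.02, "y": 0.007, "z": 0.62, "wx": 0, "wy": 0, "wz": 0}

```text
t: 2.98
eef_pos: [0.3966, 0.2797, 0.0662]
tool_rot: [0.0, 0.141, 0.99, -0.001]
contact_force: [-2.2, 0.6, 2.1]
gripper_width: -0.003
```

```bash
python3 -c "
from h import *
to((-103,55,55),(-103,55,50),(-103,55,46))"
```

```text
t 2.98 in counter mm [-106.8   58.5   66.2] F [-2.2  0.6  2.1] w -0.0
turn [-0.001  0.    -0.002]
(-103, 55, 55) [-0.019 -0.017  0.056]
(-103, 55, 50) [-0.019 -0.017  0.081]
(-103, 55, 46) [-0.019 -0.017  0.101]
```

Call:
jog_arm:
  plan:
    - {"x": -0.01, "y": -0.01, "z": 0.03, "wx": 0, "wy": 0, "wz": 0}
    - {"x": -0.01, "y": -0.01, "z": 0.05, "wx": 0, "wy": 0, "wz": 0}
    - {"x": -0.01, "y": -0.01, "z": 0.065, "wx": 0, "wy": 0, "wz": 0}
    - {"x": -0.01, "y": -0.01, "z": 0.065, "wx": 0, "wy": 0, "wz": 0}
    - {"x": -0.01, "y": -0.01, "z": 0.065, "wx": 0, "wy": 0, "wz": 0}

```text
t: 3.4
eef_pos: [0.3985, 0.2777, 0.0535]
tool_rot: [0.001, 0.141, 0.99, -0.001]
contact_force: [-0.3, 3.5, 3.3]
gripper_width: 0.003
```

```bash
python3 -c "
from h import *
to((-103,55,50),(-103,55,46))"
```

```text
t 3.4 in counter mm [-104.4   57.    53.5] F [-0.3  3.5  3.3] w 0.0
turn [-0.     0.001 -0.002]
(-103, 55, 50) [-0.007 -0.01   0.018]
(-103, 55, 46) [-0.007 -0.01   0.038]
```

Call:
jog_arm:
  plan:
    - {"x": 0, "y": 0, "z": 0.01, "wx": 0, "wy": 0, "wz": 0}
    - {"x": 0, "y": 0, "z": 0.016, "wx": 0, "wy": 0, "wz": 0}
    - {"x": 0, "y": 0, "z": 0.016, "wx": 0, "wy": 0, "wz": 0}
    - {"x": 0, "y": 0, "z": 0.016, "wx": 0, "wy": 0, "wz": 0}

```text
t: 3.73
eef_pos: [0.3991, 0.2777, 0.0513]
tool_rot: [0.001, 0.141, 0.99, -0.0]
contact_force: [-2.0, 0.1, 13.9]
gripper_width: -0.002
```

Call:
jog_arm:
  plan:
    - {"x": 0, "y": 0, "z": -0.1, "wx": 0, "wy": 0, "wz": 0}
    - {"x": 0, "y": 0, "z": -0.2, "wx": 0, "wy": 0, "wz": 0}
    - {"x": 0, "y": 0, "z": -0.3, "wx": 0, "wy": 0, "wz": 0}
    - {"x": 0, "y": 0, "z": -0.4, "wx": 0, "wy": 0, "wz": 0}
    - {"x": 0, "y": 0, "z": -0.5, "wx": 0, "wy": 0, "wz": 0}
    - {"x": 0, "y": 0, "z": -0.65, "wx": 0, "wy": 0, "wz": 0}
    - {"x": 0, "y": 0, "z": -0.75, "wx": 0, "wy": 0, "wz": 0}
    - {"x": 0, "y": 0, "z": -0.75, "wx": 0, "wy": 0, "wz": 0}
    - {"x": 0, "y": 0, "z": -0.75, "wx": 0, "wy": 0, "wz": 0}

```text
t: 4.48
eef_pos: [0.3988, 0.2774, 0.2016]
tool_rot: [0.001, 0.141, 0.99, -0.0]
contact_force: [-0.2, -0.5, 0.0]
gripper_width: 0.0
```

```bash
python3 -c "
from h import *
to((-60,-40,190),(-25,-140,170),(-22,-130,90))
for c,o in(('top',(170,200)),('scene',(340,60))):
    im=cams.read_camera(c)[...,::-1].copy()
    cv2.imwrite('pics/b_%s.png'%c,cv2.resize(im[o[1]-20:o[1]+80,o[0]:o[0]+130],None,fx=3,fy=3,interpolation=2) if c=='top' else cv2.resize(im[o[1]:o[1]+100,o[0]:o[0]+130],None,fx=3,fy=3,interpolation=2))
cv2.imwrite('pics/b.png',np.hstack([cv2.imread('pics/b_%s.png'%c) for c in('top','scene')]))"
```

```text
t 4.48 in counter mm [-104.    56.8  201.6] F [-0.2 -0.5  0. ] w 0.0
turn [ 0.     0.001 -0.002]
(-60, -40, 190) [-0.223 -0.483  0.059]
(-25, -140, 170) [-0.402 -0.981  0.159]
(-22, -130, 90) [-0.415 -0.931  0.559]
```

View pics/b.png

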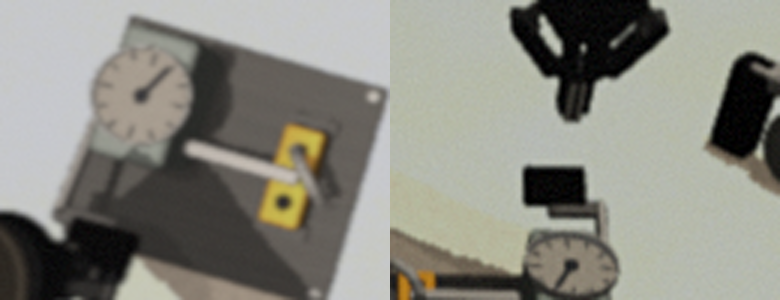

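The dial has moved on exactly one mark (pointer from about 8° to about 40°) and the lever is back up. Next is the shackle.

Call:
jog_arm:
  plan:
    - {"x": -0.07, "y": -0.15, "z": 0.04, "wx": 0, "wy": 0, "wz": 0}
    - {"x": -0.14, "y": -0.3, "z": 0.06, "wx": 0, "wy": 0, "wz": 0}
    - {"x": -0.21, "y": -0.45, "z": 0.06, "wx": 0, "wy": 0, "wz": 0}
    - {"x": -0.28, "y": -0.6, "z": 0.06, "wx": 0, "wy": 0, "wz": 0}
    - {"x": -0.35, "y": -0.75, "z": 0.06, "wx": 0, "wy": 0, "wz": 0}
    - {"x": -0.42, "y": -0.91, "z": 0.06, "wx": 0, "wy": 0, "wz": 0}
    - {"x": -0.42, "y": -0.91, "z": 0.06, "wx": 0, "wy": 0, "wz": 0}
    - {"x": -0.42, "y": -0.91, "z": 0.06, "wx": 0, "wy": 0, "wz": 0}

```text
t: 5.25
eef_pos: [0.4268, 0.0763, 0.1873]
tool_rot: [-0.001, 0.143, 0.99, -0.002]
contact_force: [-0.1, -0.1, -0.6]
gripper_width: -0.002
```

```bash
python3 -c "
from h import *
to((-20,-127,140),(-20,-127,90))
for c,o in(('top',(230,190)),('scene',(290,70))):
    im=cams.read_camera(c)[...,::-1].copy()
    cv2.imwrite('pics/c_%s.png'%c,cv2.resize(im[o[1]:o[1]+80,o[0]:o[0]+80],None,fx=5,fy=5,interpolation=2))
cv2.imwrite('pics/c.png',np.hstack([cv2.imread('pics/c_%s.png'%c) for c in('top','scene')]))"
```

```text
t 5.25 in counter mm [ -22.3 -129.   187.3] F [-0.1 -0.1 -0.6] w -0.0
turn [-0.002 -0.    -0.004]
(-20, -127, 140) [-0.012  0.011  0.237]
(-20, -127, 90) [-0.012  0.013  0.487]
```

View pics/c.png

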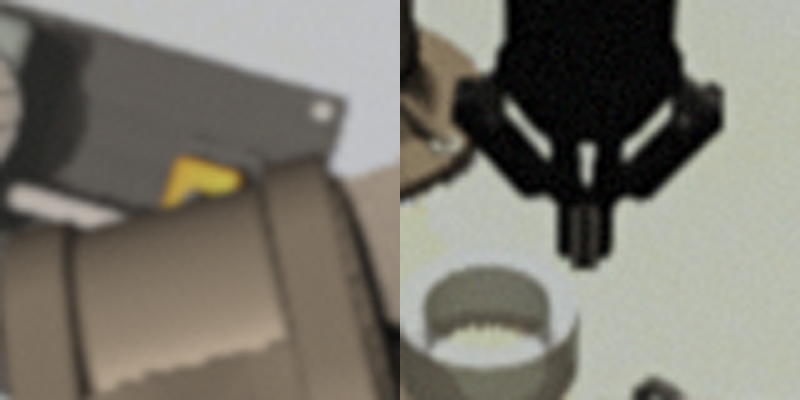

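Call:
jog_arm:
  plan:
    - {"x": -0.01, "y": 0.01, "z": 0.12, "wx": 0, "wy": 0, "wz": -0.004}
    - {"x": -0.01, "y": 0.01, "z": 0.24, "wx": 0, "wy": 0, "wz": -0.004}
    - {"x": -0.01, "y": 0.01, "z": 0.36, "wx": 0, "wy": 0, "wz": -0.004}
    - {"x": -0.01, "y": 0.01, "z": 0.48, "wx": 0, "wy": 0, "wz": -0.004}
    - {"x": -0.01, "y": 0.01, "z": 0.48, "wx": 0, "wy": 0, "wz": -0.004}
    - {"x": -0.01, "y": 0.01, "z": 0.48, "wx": 0, "wy": 0, "wz": -0.004}

```text
t: 5.85
eef_pos: [0.4281, 0.0806, 0.0908]
tool_rot: [-0.002, 0.134, 0.991, -0.003]
contact_force: [0.7, 0.7, -0.6]
gripper_width: 0.005
```

```bash
python3 -c "
from h import *
to((-22,-105,90),(-28,-90,90),(-30,-84,90),(-30,-80,90))"
```

```text
t 5.85 in counter mm [ -22.2 -124.5   90.8] F [ 0.7  0.7 -0.6] w 0.0
turn [-0.002 -0.001  0.003]
(-22, -105, 90) [-0.002  0.097  0.003]
(-28, -90, 90) [0.028 0.173 0.003]
(-30, -84, 90) [0.038 0.203 0.003]
(-30, -80, 90) [0.037 0.223 0.003]
```

Call:
jog_arm:
  plan:
    - {"x": 0, "y": 0.05, "z": 0, "wx": 0, "wy": 0, "wz": 0}
    - {"x": 0, "y": 0.08, "z": 0, "wx": 0, "wy": 0, "wz": 0}
    - {"x": 0.01, "y": 0.11, "z": 0, "wx": 0, "wy": 0, "wz": 0}
    - {"x": 0.02, "y": 0.14, "z": 0, "wx": 0, "wy": 0, "wz": 0}
    - {"x": 0.03, "y": 0.17, "z": 0, "wx": 0, "wy": 0, "wz": 0}
    - {"x": 0.03, "y": 0.17, "z": 0, "wx": 0, "wy": 0, "wz": 0}
    - {"x": 0.03, "y": 0.17, "z": 0, "wx": 0, "wy": 0, "wz": 0}

```text
t: 6.43
eef_pos: [0.432, 0.116, 0.091]
tool_rot: [-0.002, 0.133, 0.991, -0.002]
contact_force: [-0.4, -0.0, 1.1]
gripper_width: 0.002
```

```bash
python3 -c "
from h import *
to((-30,-84,90),(-30,-80,90),(-30,-76,90))"
```

```text
t 6.43 in counter mm [-28.1 -89.4  91. ] F [-0.4 -0.   1.1] w 0.0
turn [-0.002 -0.001  0.003]
(-30, -84, 90) [0.009 0.027 0.005]
(-30, -80, 90) [0.009 0.047 0.005]
(-30, -76, 90) [0.009 0.067 0.005]
```

Call:
jog_arm:
  plan:
    - {"x": 0.01, "y": 0.015, "z": 0, "wx": 0, "wy": 0, "wz": 0}
    - {"x": 0.01, "y": 0.03, "z": 0, "wx": 0, "wy": 0, "wz": 0}
    - {"x": 0.01, "y": 0.03, "z": 0, "wx": 0, "wy": 0, "wz": 0}
    - {"x": 0.01, "y": 0.03, "z": 0, "wx": 0, "wy": 0, "wz": 0}

```text
t: 6.77
eef_pos: [0.4315, 0.1217, 0.091]
tool_rot: [-0.002, 0.133, 0.991, -0.003]
contact_force: [-1.1, -2.9, 1.9]
gripper_width: -0.006
```

```bash
python3 -c "
from h import *
to((-30,-80,90),(-30,-76,90))"
```

```text
t 6.77 in counter mm [-30.1 -84.1  91. ] F [-1.1 -2.9  1.9] w -0.01
turn [-0.002 -0.001  0.003]
(-30, -80, 90) [-0.001  0.02   0.005]
(-30, -76, 90) [-0.001  0.04   0.005]
```

Call:
jog_arm:
  plan:
    - {"x": 0, "y": 0.01, "z": 0, "wx": 0, "wy": 0, "wz": 0}
    - {"x": 0, "y": 0.015, "z": 0, "wx": 0, "wy": 0, "wz": 0}
    - {"x": 0, "y": 0.015, "z": 0, "wx": 0, "wy": 0, "wz": 0}
    - {"x": 0, "y": 0.015, "z": 0, "wx": 0, "wy": 0, "wz": 0}

```text
t: 7.1
eef_pos: [0.4317, 0.1234, 0.0907]
tool_rot: [-0.002, 0.134, 0.991, -0.003]
contact_force: [-2.3, -5.5, 2.4]
gripper_width: -0.005
```

```bash
python3 -c "
from h import *
to((-30,-80,90),(-30,-76,90))"
```

```text
t 7.1 in counter mm [-30.4 -82.4  90.7] F [-2.3 -5.5  2.4] w -0.0
turn [-0.002 -0.001  0.002]
(-30, -80, 90) [-0.002  0.012  0.003]
(-30, -76, 90) [-0.002  0.032  0.003]
```

Call:
jog_arm:
  plan:
    - {"x": 0, "y": 0.015, "z": 0, "wx": 0, "wy": 0, "wz": 0}
    - {"x": 0, "y": 0.02, "z": 0, "wx": 0, "wy": 0, "wz": 0}
    - {"x": 0, "y": 0.02, "z": 0, "wx": 0, "wy": 0, "wz": 0}
    - {"x": 0, "y": 0.02, "z": 0, "wx": 0, "wy": 0, "wz": 0}

```text
t: 7.43
eef_pos: [0.4318, 0.1248, 0.0902]
tool_rot: [-0.003, 0.135, 0.991, -0.005]
contact_force: [-2.1, -8.8, 3.8]
gripper_width: 0.001
```

```bash
python3 -c "
from h import *
to((-35,-110,90),(-35,-110,150),(-10,-65,150),(-10,-65,120))"
```

```text
t 7.43 in counter mm [-30.7 -81.   90.2] F [-2.1 -8.8  3.8] w 0.0
turn [-0.003 -0.002  0.002]
(-35, -110, 90) [ 0.022 -0.145  0.003]
(-35, -110, 150) [ 0.024 -0.148 -0.297]
(-10, -65, 150) [-0.102  0.076 -0.3  ]
(-10, -65, 120) [-0.103  0.078 -0.15 ]
```

Call:
jog_arm:
  plan:
    - {"x": 0.01, "y": -0.06, "z": 0, "wx": 0, "wy": 0, "wz": 0}
    - {"x": 0.02, "y": -0.15, "z": 0, "wx": 0, "wy": 0, "wz": 0}
    - {"x": 0.02, "y": -0.16, "z": -0.1, "wx": 0, "wy": 0, "wz": 0}
    - {"x": 0.02, "y": -0.16, "z": -0.25, "wx": 0, "wy": 0, "wz": 0}
    - {"x": 0.02, "y": -0.16, "z": -0.4, "wx": 0, "wy": 0, "wz": 0}
    - {"x": 0.02, "y": -0.16, "z": -0.4, "wx": 0, "wy": 0, "wz": 0}

```text
t: 7.93
eef_pos: [0.4231, 0.0968, 0.1752]
tool_rot: [0.0, 0.135, 0.991, -0.002]
contact_force: [-0.0, 0.7, 0.4]
gripper_width: -0.001
```

```bash
python3 -c "
from h import *
to((-10,-65,170),(-10,-65,124))
p=np.load('pose.npy')
for c,o in(('top',(225,190)),('scene',(310,110))):
    im=cams.read_camera(c)[...,::-1].copy()
    im=cv2.resize(im[o[1]:o[1]+80,o[0]:o[0]+80],None,fx=5,fy=5,interpolation=2)
    q=((proj(c,W(p,shk(0)))-o+.5)*5).astype(int);cv2.polylines(im,[q],False,(0,255,0),1)
    cv2.imwrite('pics/d_%s.png'%c,im)
cv2.imwrite('pics/d.png',np.hstack([cv2.imread('pics/d_%s.png'%c) for c in('top','scene')]))"
```

```text
t 7.93 in counter mm [ -31.4 -110.3  175.2] F [-0.   0.7  0.4] w -0.0
turn [-0.001  0.     0.002]
(-10, -65, 170) [-0.108  0.226  0.025]
(-10, -65, 124) [-0.108  0.227  0.255]
```

View pics/d.png

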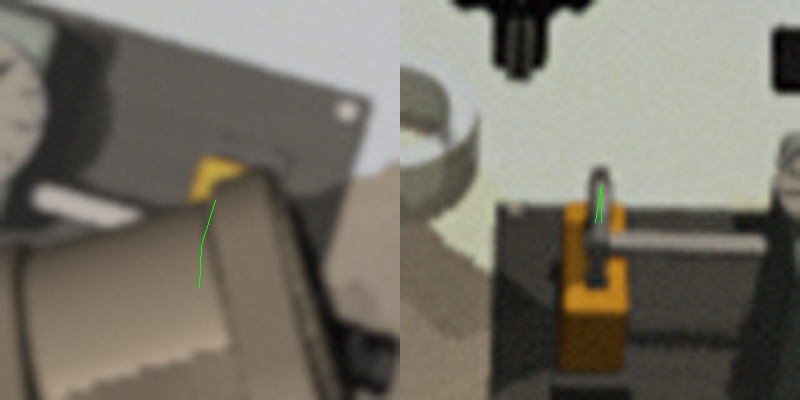

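In the scene half the shackle stands upright in line over the padlock, from about (600,170) to (597,285), and matches the projection for home. Now to press it.

Call:
jog_arm:
  plan:
    - {"x": -0.05, "y": 0.11, "z": 0.02, "wx": 0, "wy": 0, "wz": 0.002}
    - {"x": -0.108, "y": 0.226, "z": 0.03, "wx": 0, "wy": 0, "wz": 0.002}
    - {"x": -0.108, "y": 0.226, "z": 0.05, "wx": 0, "wy": 0, "wz": 0.002}
    - {"x": -0.108, "y": 0.226, "z": 0.12, "wx": 0, "wy": 0, "wz": 0.002}
    - {"x": -0.108, "y": 0.226, "z": 0.19, "wx": 0, "wy": 0, "wz": 0.002}
    - {"x": -0.108, "y": 0.226, "z": 0.24, "wx": 0, "wy": 0, "wz": 0.002}
    - {"x": -0.108, "y": 0.226, "z": 0.24, "wx": 0, "wy": 0, "wz": 0.002}
    - {"x": -0.108, "y": 0.226, "z": 0.24, "wx": 0, "wy": 0, "wz": 0.002}

```text
t: 8.7
eef_pos: [0.4527, 0.1333, 0.1224]
tool_rot: [-0.003, 0.138, 0.99, -0.004]
contact_force: [-0.3, -0.0, 0.1]
gripper_width: -0.002
```

```bash
python3 -c "
from h import *
to((-10,-65,116),(-10,-65,110),(-10,-65,104),(-10,-65,102))"
```

```text
t 8.7 in counter mm [-12.9 -67.1 122.4] F [-0.3 -0.   0.1] w -0.0
turn [-0.003 -0.001 -0.   ]
(-10, -65, 116) [-0.015  0.011  0.032]
(-10, -65, 110) [-0.015  0.011  0.062]
(-10, -65, 104) [-0.015  0.011  0.092]
(-10, -65, 102) [-0.015  0.011  0.102]
```

Call:
jog_arm:
  plan:
    - {"x": -0.015, "y": 0.011, "z": 0, "wx": 0, "wy": 0, "wz": 0}
    - {"x": -0.015, "y": 0.011, "z": 0.02, "wx": 0, "wy": 0, "wz": 0}
    - {"x": -0.015, "y": 0.011, "z": 0.04, "wx": 0, "wy": 0, "wz": 0}
    - {"x": -0.015, "y": 0.011, "z": 0.06, "wx": 0, "wy": 0, "wz": 0}
    - {"x": -0.015, "y": 0.011, "z": 0.075, "wx": 0, "wy": 0, "wz": 0}
    - {"x": -0.015, "y": 0.011, "z": 0.085, "wx": 0, "wy": 0, "wz": 0}
    - {"x": -0.015, "y": 0.011, "z": 0.085, "wx": 0, "wy": 0, "wz": 0}

```text
t: 9.28
eef_pos: [0.4572, 0.135, 0.1059]
tool_rot: [-0.002, 0.138, 0.99, -0.004]
contact_force: [1.1, -0.0, 4.1]
gripper_width: 0.005
```

```bash
python3 -c "
from h import *
to((-10,-65,104),(-10,-65,102))"
```

```text
t 9.28 in counter mm [ -9.1 -64.2 105.9] F [ 1.1 -0.   4.1] w 0.01
turn [-0.002 -0.001 -0.   ]
(-10, -65, 104) [ 0.005 -0.004  0.01 ]
(-10, -65, 102) [ 0.005 -0.004  0.02 ]
```

Call:
jog_arm:
  plan:
    - {"x": 0, "y": 0, "z": 0.01, "wx": 0, "wy": 0, "wz": 0}
    - {"x": 0, "y": 0, "z": 0.018, "wx": 0, "wy": 0, "wz": 0}
    - {"x": 0, "y": 0, "z": 0.022, "wx": 0, "wy": 0, "wz": 0}
    - {"x": 0, "y": 0, "z": 0.022, "wx": 0, "wy": 0, "wz": 0}

```text
t: 9.62
eef_pos: [0.4576, 0.1353, 0.1021]
tool_rot: [-0.001, 0.138, 0.99, -0.003]
contact_force: [-1.6, -0.7, 7.7]
gripper_width: 0.002
```

Call:
jog_arm:
  plan:
    - {"x": 0, "y": 0, "z": 0.008, "wx": 0, "wy": 0, "wz": 0}
    - {"x": 0, "y": 0, "z": 0.01, "wx": 0, "wy": 0, "wz": 0}
    - {"x": 0, "y": 0, "z": 0.01, "wx": 0, "wy": 0, "wz": 0}

```text
t: 9.87
eef_pos: [0.4584, 0.1359, 0.1016]
tool_rot: [-0.001, 0.138, 0.99, -0.002]
contact_force: [-5.4, -0.6, 17.8]
gripper_width: -0.001
```

At the stop (18 N), so it should have clicked. I'll lift off and move clear to check.

Call:
jog_arm:
  plan:
    - {"x": 0, "y": 0, "z": -0.05, "wx": 0, "wy": 0, "wz": 0}
    - {"x": 0, "y": 0, "z": -0.15, "wx": 0, "wy": 0, "wz": 0}
    - {"x": 0, "y": 0, "z": -0.3, "wx": 0, "wy": 0, "wz": 0}
    - {"x": 0, "y": 0, "z": -0.45, "wx": 0, "wy": 0, "wz": 0}
    - {"x": 0.05, "y": 0.1, "z": -0.55, "wx": 0, "wy": 0, "wz": 0}
    - {"x": 0.15, "y": 0.25, "z": -0.6, "wx": 0, "wy": 0, "wz": 0}
    - {"x": 0.25, "y": 0.4, "z": -0.6, "wx": 0, "wy": 0, "wz": 0}
    - {"x": 0.35, "y": 0.55, "z": -0.6, "wx": 0, "wy": 0, "wz": 0}
    - {"x": 0.45, "y": 0.7, "z": -0.6, "wx": 0, "wy": 0, "wz": 0}
    - {"x": 0.5, "y": 0.9, "z": -0.6, "wx": 0, "wy": 0, "wz": 0}
    - {"x": 0.5, "y": 0.9, "z": -0.6, "wx": 0, "wy": 0, "wz": 0}
    - {"x": 0.5, "y": 0.9, "z": -0.6, "wx": 0, "wy": 0, "wz": 0}

```text
t: 10.87
eef_pos: [0.4108, 0.3394, 0.2207]
tool_rot: [-0.001, 0.136, 0.991, -0.002]
contact_force: [-0.7, -0.6, -0.5]
gripper_width: 0.001
```

```bash
python3 -c "
from h import *
to()
p=np.load('pose.npy')
for c,o in(('top',(200,180)),('scene',(320,110))):
    im=cams.read_camera(c)[...,::-1].copy()
    cv2.imwrite('pics/e_full_%s.png'%c,im)
    im=cv2.resize(im[o[1]:o[1]+100,o[0]:o[0]+100],None,fx=4,fy=4,interpolation=2)
    for z,col in((120,(0,0,255)),(107,(0,255,0))):
        q=((proj(c,W(p,[[-10,-65,z]]))[0]-o+.5)*4).astype(int);cv2.line(im,tuple(q+[8,0]),tuple(q+[20,0]),col,1);print(c,z,q/4+o)
    cv2.imwrite('pics/e_%s.png'%c,im)
cv2.imwrite('pics/e.png',np.hstack([cv2.imread('pics/e_%s.png'%c) for c in('top','scene')]))"
```

```text
t 10.87 in counter mm [-109.4  119.8  220.7] F [-0.7 -0.6 -0.5] w 0.0
turn [-0.001 -0.     0.001]
top 120 [265. 239.]
top 107 [265.75 238.75]
scene 120 [350.25 147.  ]
scene 107 [349.75 150.75]
```

View pics/e.png

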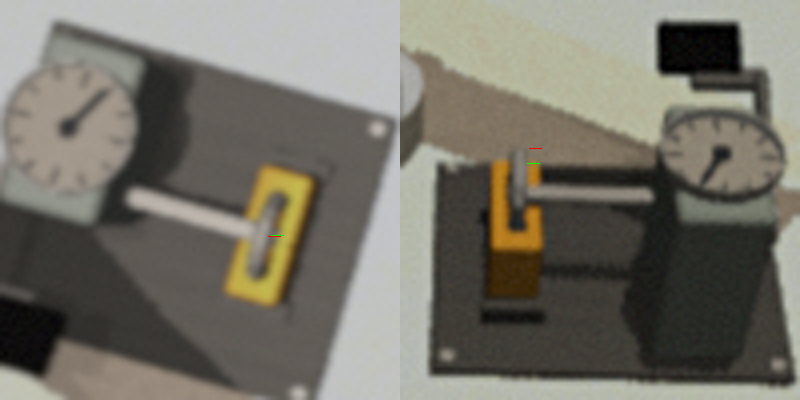

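```bash
python3 -c "
import cv2,numpy as np
d=cv2.imread('pics/d_scene.png')[100:225,125:275]
e=cv2.resize(cv2.imread('pics/e_full_scene.png')[110:190,310:390],None,fx=5,fy=5,interpolation=2)[100:225,125:275]
s0=cv2.imread('pics/scene0.png');e0=cv2.imread('pics/e_full_scene.png')
a=cv2.absdiff(s0,e0)[130:310,150:300];print('items diff max/mean',a.max(),a.mean())
cv2.imwrite('pics/f.png',cv2.resize(np.hstack([d,e]),None,fx=2.5,fy=2.5))"
```

```text
items diff max/mean 18 2.2036913580246913
```

View pics/f.png

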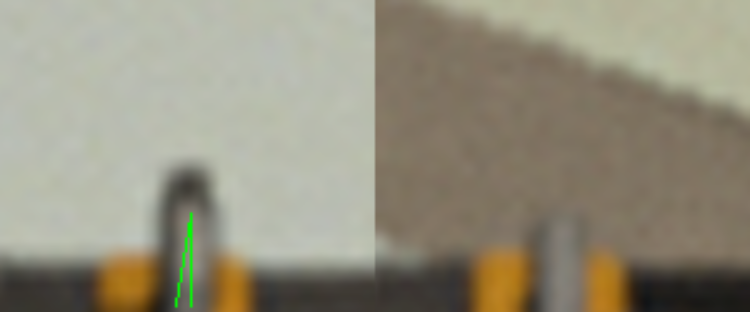

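The shackle's top dropped from row 165 to row 212 of this view, about 3.8 px. That matches the 13 mm of a latched shackle. The tins and jars haven't moved, so I'm handing in.

```bash
python3 -c "
from station import bot
print(bot.hand_in())"
```

```text
the job is handed in; nothing more can be done
None
```

I logged one tin, locked the counter and handed the job in about 11 s into the 48 s limit; the hand-in gives no verdict. The frame holds one gold tin between two jars. The tins outside it and the purple look-alikes were not counted.

- **Lever:** I pressed it once to its stop, reading 14 N there, and let it come all the way up. The dial moved on exactly one mark.
- **Shackle:** I swung it home against its stop and pressed it down to its end stop, about 18 mm at 18 N. After I lifted off, the camera showed it about 13 mm lower than when open, which matches a latched shackle.
- **Tins and jars:** the scene picture of the area around the frame at the end matched the one from the start apart from image noise, so none had moved. The arm was clear of everything when I handed in.

No check failed or disagreed.

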